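# Find the enclosure that rattles

### The arm

A 6-joint arm with a two-finger parallel gripper is mounted at the origin on a cart in front of the work surface, level with it; the furniture and walls round the work are solid. World frame = base frame: x ahead of the robot, y to its left, z up, the work surface at z = 0. Lengths are in m, angles in rad, forces in N, time in s.
With the tool pointing down it reaches from about 0.325 to 0.775 m from the base axis. Payload 5.5 kg.
Tool frame: the origin (TCP) lies midway between the tips of the shut fingers; the grasp point (between the pads) lies 19 mm behind it (manip.hold_point_z is the distance from the TCP to the grasp point, in m); z points along the fingers, y is the line along which they close (so a half turn about z gives the same grasp; the last joint's range is limited). The gripper opens to 88 mm and grips with 3 to 60 N. Pads are 20 mm wide; open, the fingers measure 115 mm over their backs; the gripper's body (75 mm by 178 mm) begins 61 mm behind the grasp point.
Start: joints at [1.225, 0.091, 1.231, -0, 1.82, -0.057], TCP at [0.171, 0.575, 0.19] pointing down, gripper open.
Joint ranges: [-2.87, 2.87], [-0.86, 2.18], [0.17, 2.46], [-1.51, 4.65], [0.06, 2.69], [-2.65, 2.65]. Speed limits (rad/s): [2.57, 2.57, 3.01, 3.14, 3.14, 3.14].

### API

Orientations are given as a rotation vector (axis times angle).
In Python, from cell import manip gives the robot as it stands.
- The arm moves only by the tool servo_tool, never from a script. Its arguments are lists of equal length, an entry for each row: "angular": the turn, a rotation vector about the tool's x, y, z each as a share of 0.12 rad, from -1 to 1, a list of three; "offset": the shift along the tool's x, y, z each as a share of 0.03 m, from -1 to 1, a list of three; "hand": the gripper command: -1 is shut, 1 is fully open, values between are in proportion. A call has 1 to 12 rows; each row shifts and turns the commanded pose from where the row before left it, along the tool's axes as they then stand; what a row does not reach is not made up. A row lasts 1/12 s, in which the tool goes at most 41.7 mm and 7.16 degrees, less where a joint would pass 70% of its speed; a pose out of reach is approached as far as the arm can. A call with a number of a shift or a turn outside -1 to 1 is refused whole. A call with a gripper value outside its range is refused whole. The fingers move at their own pace and stop on an object; the grip force is fixed at half the most. Time passes only in rows, so rows that do not move let the fingers close. It gives the time, the measured TCP pose, the force, the opening and the grip force at its end, in the units of the state.
- manip.read_state(): the state, without advancing time (a new reading comes with each control period).
- manip.get_image(name): name is "scene" or "top" or "wrist"; returns (picture, depth): 480x640x3 uint8, red, green, blue; 480x640 float32, m along the optical axis (not along the pixel's ray), 0 where there is no reading.
- manip.get_calibration(name): a dict with "vfov" (degrees; the focal length in pixels is half the picture's height over the tangent of half this angle, whatever the lens; pixels are square), "cx", "cy" (the principal point, pixels), "extrinsics" (4x4, takes a point from camera to world coordinates). Camera axes: x right, y down, z forward; pixel columns grow to the right and rows downward; lengths in m; the calibration is good to about 2 mm. A picture is of the moment at which its call begins: read the wrist's pose just before it. get_calibration takes no time and is no camera call; for the wrist camera it gives the pose at the moment of the call.
- manip.hand_in(): hands the job in; it is judged then, once.
Trained networks look in the newest picture that a camera, given by its name, has taken for a name from the list of things; names that differ only in an ending like _2 or _b are one class to them, and where a whole thing is asked for, a point or a joint stands for the part that bears it (a point fixed in the world has none). Each returns a list of dicts, best first, with "p" (0 to 1); they miss things now and then, are a little off and sometimes report something else, mostly with a low value. They report only what shows in the picture. A call takes as long as a camera call.
- manip.spot_in(label, camera): "box" ([left, top, right, bottom] in pixels, round what is visible of it).
- manip.cut_out(label, camera): "region" (480x640 bool, what is visible of it) and "box" ([left, top, right, bottom] in pixels, round what is visible of it).
The state is a dict: "time_s": time; "q": joint angles; "qd": joint speeds; "tau": joint torques, N m; "tcp_pos": TCP position; "eef_rot": TCP orientation; "ft_force": force on the tool from outside, world axes, zero at the start; "torque": the same for the moment, N m; "width": finger opening in m; "finger_force": force on a finger pad.
Only numpy, scipy, OpenCV 4.12 (cv2) and the standard library are available. Lean on these libraries where they do the work, as an engineer would, in place of code of your own. Each camera call takes 0.05 s, during which the arm holds its last target. There are 200 camera calls.

### The job

One of the three sealed grey enclosures with white lids has something heavy loose inside. Lift them off the worktop one at a time and shake or rock each a few times lengthways, end to end, until you find the one that rattles; set any that does not rattle back upright where it stood. Finish while holding the rattling one in the gripper: present it forward over the middle of the yellow notebook that lies just behind the enclosures, level and about 20 cm above the worktop, keep it there without putting it down, and leave the small things standing around undisturbed.

Things in the scene. Friction and masses are not known exactly. Their poses are not given: they have to be found in the camera images.
- case_a_center (a point): one of three sealed look-alike enclosures: grey plastic tub, white lid with blue inlay and four corner screws, 140 mm long (own x) x 50 mm wide (own y) x 50 mm high; this point is its centre, 25 mm above its underside; own z is up. Rigid, plain parallel sides, gripped from above across the 50 mm width. A different one of the three holds the loose piece each time
- case_b_center (a point): as case_a_center. Fixed contents are balanced about the centre; without the loose piece each weighs 0.2 to 0.45 kg, at random, so weight does not tell. The loose piece is a steel ball of 36 mm and 0.19 kg, free to roll 49 mm either way from the middle along own x (4 mm along own y), starting in the middle
- case_c_center (a point): as case_a_center. The loose ball starts to roll when its enclosure is tilted lengthways by more than about 7 degrees (at 20 degrees it crosses in half a second) or jerked; it knocks at the ends and shifts the moment on the wrist about own y by about 0.09 N m from the middle to either end, also once held level again, where it stays; in the other two nothing moves
- notebook_top (a point): centre of the upper face of the yellow notebook (150 x 210 x 11 mm) that lies fixed on the worktop beyond the enclosures; present the rattling enclosure above it
- relay_box_by: blue relay, 12 x 29 x 26 mm, a bystander to be left alone; its origin is the centre of its underside
- capacitor_a_by: dark blue upright capacitor, 25 mm across and 40 mm high, a bystander to be left alone; its origin is the centre of its underside
- tape_electrical_by: roll of black tape lying flat, 57 mm across and 19 mm high, a bystander to be left alone; its origin is the centre of its underside

How it is judged:
On the way, in this order (a step that is already met when the one before it is completed fails the run):
1. the rattling enclosure is off the worktop and its loose piece has gone to one end (((distance between loose_piece_c0 and case_a_center below 0.07 m and height (world z) of case_a_center above 0.05 m and x of loose_piece_c0 in the frame of case_a_center above 0.035 m) or (distance between loose_piece_c0 and case_b_center below 0.07 m and height (world z) of case_b_center above 0.05 m and x of loose_piece_c0 in the frame of case_b_center above 0.035 m) or (distance between loose_piece_c0 and case_c_center below 0.07 m and height (world z) of case_c_center above 0.05 m and x of loose_piece_c0 in the frame of case_c_center above 0.035 m))), for 0.02 s.
2. and, still off the worktop, it has gone to the other end (((distance between loose_piece_c0 and case_a_center below 0.07 m and height (world z) of case_a_center above 0.05 m and x of loose_piece_c0 in the frame of case_a_center below -0.035 m) or (distance between loose_piece_c0 and case_b_center below 0.07 m and height (world z) of case_b_center above 0.05 m and x of loose_piece_c0 in the frame of case_b_center below -0.035 m) or (distance between loose_piece_c0 and case_c_center below 0.07 m and height (world z) of case_c_center above 0.05 m and x of loose_piece_c0 in the frame of case_c_center below -0.035 m))), for 0.02 s.
At the end, for the whole second after the job is handed in: The enclosure with the loose piece is held by the fingers, its centre 0.12 to 0.31 m above the worktop and within 60 mm horizontally of the notebook's centre, within 0.2 rad of level; the other two stand upright on the worktop (within 0.12 rad), within 80 mm of where they started (((distance between loose_piece_c0 and case_a_center below 0.07 m and height (world z) of case_a_center between 0.12 and 0.31 m and angle between case_a_center's own z axis and vertical below 0.2 rad and horizontal distance between case_a_center and notebook_top below 0.06 m and contact force between the fingers and case_a above 2 N and height (world z) of each of case_b_center, case_c_center below 0.032 m and angle between each of case_b_center, case_c_center's own z axis and vertical below 0.12 rad and distance of each of case_b_center, case_c_center from where it was at the start of the episode below 0.08 m) or (distance between loose_piece_c0 and case_b_center below 0.07 m and height (world z) of case_b_center between 0.12 and 0.31 m and angle between case_b_center's own z axis and vertical below 0.2 rad and horizontal distance between case_b_center and notebook_top below 0.06 m and contact force between the fingers and case_b above 2 N and height (world z) of each of case_a_center, case_c_center below 0.032 m and angle between each of case_a_center, case_c_center's own z axis and vertical below 0.12 rad and distance of each of case_a_center, case_c_center from where it was at the start of the episode below 0.08 m) or (distance between loose_piece_c0 and case_c_center below 0.07 m and height (world z) of case_c_center between 0.12 and 0.31 m and angle between case_c_center's own z axis and vertical below 0.2 rad and horizontal distance between case_c_center and notebook_top below 0.06 m and contact force between the fingers and case_c above 2 N and height (world z) of each of case_a_center, case_b_center below 0.032 m and angle between each of case_a_center, case_b_center's own z axis and vertical below 0.12 rad and distance of each of case_a_center, case_b_center from where it was at the start of the episode below 0.08 m))); the arm keeps its last pose, push and grip.
It fails at once if a bystander (relay, capacitor, tape roll) is shifted by more than 30 mm (distance of any of relay_box_by, capacitor_a_by, tape_electrical_by from where it was at the start of the episode above 0.03 m).
It also fails if it takes over 72 s, if anything falls off the work surface, if the arm or the gripper's body presses on something with over 40 N, if the wrist force passes 120 N, or if a joint passes its speed limit or range.

## Working session

There is one attempt and no reset: what is moved stays moved. The work goes in short steps, Python scripts to look and compute and a tool call to move; the robot and the scene stay as the last step left them, time stands still between calls to the robot, and variables do not carry over. Pictures are saved under pics/ and viewed, at most 10 in all, crops included, and the job is handed in when it is done.

Besides the shell and the picture viewer there is one more tool, called after "Request:" as name(argument=value, ...) on one line, values as JSON. servo_tool: Moves the arm, as the interface text tells. Shift numbers are shares of 0.03 m and turn numbers shares of 0.12 rad, none past 1 either way. Its arguments: {"type":"object","properties":{"angular":{"type":"array"},"offset":{"type":"array"},"hand":{"type":"array"}},"required":["angular","offset","hand"]}

```bash
mkdir -p pics; cat > h.py <<'E'
import numpy as np, cv2
from cell import manip
def pts(name,depth,mask,cal):
    f=240/np.tan(np.radians(cal['vfov'])/2)
    v,u=np.nonzero(mask&(depth>0)); d=depth[v,u]
    P=np.c_[(u-cal['cx'])/f*d,(v-cal['cy'])/f*d,d,np.ones(len(d))]
    return (P@np.array(cal['extrinsics']).T)[:,:3]
E
python3 - <<'E'
from h import *
st=manip.read_state();print({k:np.round(v,3) for k,v in st.items()}, manip.hold_point_z)
im,d=manip.get_image("top");cal=manip.get_calibration("top")
cv2.imwrite("pics/top.png",im[:,:,::-1])
np.savez("top.npz",im=im,d=d)
for l in ["case_a_center","notebook_top","relay_box_by","capacitor_a_by","tape_electrical_by"]:
    for r in manip.cut_out(l,"top"):
        if r['p']<.3: continue
        P=pts("top",d,r['region'],cal)
        zt=np.percentile(P[:,2],80) if len(P) else 0
        Q=P[abs(P[:,2]-zt)<.006]
        rect=cv2.minAreaRect((Q[:,:2]*1000).astype(np.float32))
        print(l,round(r['p'],2),np.round(r['box']),len(P),"z",round(zt,3),"rect mm",np.round(rect[0]),np.round(rect[1]),round(rect[2],1))
E
```

```text
{'time_s': np.float64(0.0), 'q': array([ 1.225,  0.092,  1.232,  0.   ,  1.82 , -0.057]), 'qd': array([ 0.   ,  0.001, -0.001, -0.001,  0.   , -0.   ]), 'tau': array([-1.0000e-03, -4.4644e+01, -4.0645e+01,  7.0000e-02,  2.9000e-02,
       -0.0000e+00]), 'tcp_pos': array([0.171, 0.575, 0.189]), 'eef_rot': array([-4.520e-01, -3.109e+00,  3.000e-03]), 'ft_force': array([0.108, 0.273, 0.325]), 'torque': array([-0.017,  0.031,  0.011]), 'finger_force': np.float64(0.0), 'width': np.float64(0.088)} 0.0187
case_a_center 0.64 [260. 245. 293. 306.] 1258 z 0.05 rect mm [423.  32.] [ 50. 140.] 76.9
notebook_top 0.94 [313. 157. 401. 222.] 4821 z 0.008 rect mm [ 640. -171.] [153. 214.] 1.1
relay_box_by 0.62 [315. 256. 319. 264.] 60 z 0.025 rect mm [461. -65.] [27. 12.] 5.3
tape_electrical_by 0.77 [186. 283. 208. 302.] 292 z 0.018 rect mm [391. 235.] [53. 54.] 47.3
```

View pics/top.png

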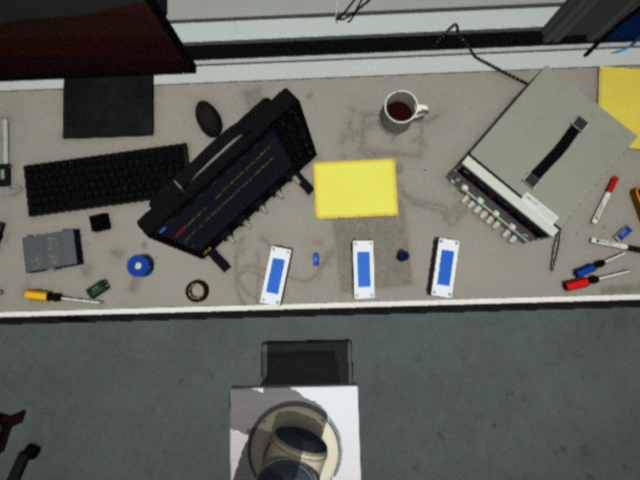

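```bash
python3 - <<'E'
from h import *
z=np.load("top.npz");d=z['d'];cal=manip.get_calibration("top")
f=240/np.tan(np.radians(cal['vfov'])/2)
v,u=np.mgrid[:480,:640];P=np.stack([(u-cal['cx'])/f*d,(v-cal['cy'])/f*d,d,np.ones_like(d)],-1)@np.array(cal['extrinsics']).T
ok=(d>0)&(P[...,2]>.006)&(P[...,2]<.1)&(P[...,0]>.2)&(P[...,0]<.85)&(abs(P[...,1])<.6)
n,L=cv2.connectedComponents(ok.astype(np.uint8),connectivity=4)
for i in range(1,n):
    m=L==i
    if m.sum()<15: continue
    Q=P[m];zt=np.percentile(Q[:,2],80);Q=Q[abs(Q[:,2]-zt)<.006]
    r=cv2.minAreaRect((Q[:,:2]*1000).astype(np.float32))
    vv,uu=np.nonzero(m)
    print(m.sum(),"px",uu.min(),vv.min(),uu.max(),vv.max(),"z",round(zt,3),np.round(r[0]),np.round(r[1]),round(r[2],1))
E
```

```text
1158 px 381 94 428 133 z 0.077 [ 822. -290.] [78. 97.] 34.3
1982 px 446 95 541 243 z 0.076 [ 655. -487.] [347. 174.] 4.1
507 px 196 110 220 136 z 0.029 [823. 202.] [56. 46.] 5.2
1722 px 62 115 153 139 z 0.012 [823. 469.] [ 54. 241.] 0.1
2715 px 190 141 319 269 z 0.08 [600.  72.] [ 16. 392.] 41.1
6483 px 52 143 189 213 z 0.028 [687. 429.] [128. 356.] 5.9
176 px 374 158 395 176 z 0.009 [ 690. -249.] [48. 52.] 1.5
191 px 349 159 381 176 z 0.009 [ 696. -200.] [86. 41.] 79.0
88 px 325 161 344 175 z 0.009 [ 697. -120.] [24. 59.] 33.2
18 px 315 162 319 168 z 0.01 [703. -76.] [ 9. 16.] 64.8
20 px 319 162 324 169 z 0.008 [702. -87.] [ 9. 23.] 53.5
55 px 345 167 361 176 z 0.009 [ 680. -166.] [42. 16.] 56.4
41 px 313 168 325 177 z 0.009 [683. -81.] [31. 24.] 88.6
75 px 376 169 393 186 z 0.009 [ 664. -246.] [57. 21.] 30.8
186 px 334 170 352 204 z 0.009 [ 643. -141.] [91. 41.] 17.3
120 px 362 170 379 189 z 0.008 [ 660. -210.] [45. 41.] 61.5
19 px 320 174 325 179 z 0.009 [672. -89.] [11. 13.] 41.5
29 px 346 175 353 184 z 0.008 [ 664. -158.] [12. 26.] 66.7
27 px 326 176 334 183 z 0.009 [ 664. -109.
[... 719 characters left out ...]
5 px 359 212 363 217 z 0.008 [ 572. -183.] [11. 11.] 12.9
290 px 89 213 109 231 z 0.02 [573. 484.] [41. 43.] 11.5
1070 px 49 229 82 270 z 0.03 [507. 570.] [98. 71.] 7.8
1416 px 427 238 458 298 z 0.05 [ 430. -377.] [ 51. 139.] 78.7
1243 px 352 241 374 298 z 0.05 [ 432. -182.] [ 50. 138.] 89.6
1263 px 260 246 291 306 z 0.05 [423.  32.] [ 50. 140.] 76.9
104 px 397 251 408 261 z 0.039 [ 463. -281.] [24. 22.] 88.7
64 px 313 254 318 265 z 0.025 [460. -66.] [27. 12.] 0.4
401 px 127 255 150 276 z 0.036 [458. 376.] [54. 52.] 88.3
234 px 86 280 107 298 z 0.017 [404. 488.] [27. 51.] 30.5
261 px 185 281 207 302 z 0.018 [391. 235.] [53. 54.] 60.3
147 px 52 293 101 303 z 0.016 [381. 538.] [123.  18.] 85.7
```

Top picture: three cases at px (276,275), (363,269), (445,267), all roughly along x; yellow notebook at (356,188); relay (316,259), capacitor (403,256), tape (196,291); the scope stands left of the notebook. The tool yaw is nearly right for case A already, so I move to the first case.

Request:
servo_tool(angular=[[0, 0, -0.5], [0, 0, 0], [0, 0, 0], [0, 0, 0], [0, 0, 0], [0, 0, 0], [0, 0, 0], [0, 0, 0], [0, 0, 0], [0, 0, 0], [0, 0, 0], [0, 0, 0]], offset=[[-0.85, -0.97, 0], [-0.85, -0.97, 0], [-0.85, -0.97, 0], [-0.85, -0.97, 0], [-0.85, -0.97, 0], [-0.85, -0.97, 0], [-0.85, -0.97, 0], [-0.85, -0.97, 0], [-0.85, -0.97, 0], [-0.85, -0.97, 0], [-0.85, -0.97, 0], [-0.85, -0.97, 0]], hand=[1, 1, 1, 1, 1, 1, 1, 1, 1, 1, 1, 1])

```text
time_s: 1.3
tcp_pos: [0.3881, 0.1629, 0.1906]
eef_rot: [0.358, 3.12, 0.001]
ft_force: [1.0, -0.3, 0.2]
width: 0.0881
finger_force: 0.0
```

```bash
cat > go.py <<'E'
import sys;from h import *
from scipy.spatial.transform import Rotation as R
# x y z yaw(deg of case long axis): shift/turn in tool units
st=manip.read_state();r=R.from_rotvec(st['eef_rot']);M=r.as_matrix()
x,y,z,a=map(float,sys.argv[1:5])
d=np.array([x,y,z])-st['tcp_pos']
cx=np.array([np.cos(np.radians(a)),np.sin(np.radians(a)),0])
if cx@M[:,0]<0: cx=-cx
T=R.from_matrix(np.c_[cx,np.cross([0,0,-1],cx),[0,0,-1]])
print("t",round(float(st['time_s']),2),"pos",np.round(st['tcp_pos'],3),"offset units",np.round(M.T@d/.03,2),"turn units",np.round((r.inv()*T).as_rotvec()/.12,2),"toolx",np.round(M[:,0],2),"F",np.round(st['ft_force'],2),"T",np.round(st['torque'],3),"tool T",np.round(M.T@st['torque'],3),"w",round(float(st['width']),4),"q",np.round(st['q'],2))
E
python3 go.py .423 .032 .012 -13.1
```

```text
t 1.3 pos [0.388 0.163 0.191] offset units [-2.12 -3.99  5.95] turn units [0.   0.01 0.  ] toolx [-0.97  0.23 -0.  ] F [ 1.01 -0.25  0.19] T [ 0.02  -0.041 -0.047] tool T [-0.029 -0.035  0.047] w 0.0881 q [ 0.32 -0.39  1.67  0.    1.87 -1.03]
```

Request:
servo_tool(angular=[[0, 0, 0], [0, 0, 0], [0, 0, 0], [0, 0, 0], [0, 0, 0], [0, 0, 0], [0, 0, 0]], offset=[[-0.4, -0.8, 0], [-0.4, -0.8, 0], [-0.4, -0.8, 0], [-0.4, -0.8, 0.5], [-0.2, -0.2, 1], [0, 0, 1], [0, 0, 0]], hand=[1, 1, 1, 1, 1, 1, 1])

```text
time_s: 1.88
tcp_pos: [0.4141, 0.0521, 0.109]
eef_rot: [-0.36, -3.111, 0.002]
ft_force: [-0.2, -0.3, -1.1]
width: 0.0875
finger_force: 0.0
```

```bash
python3 go.py .423 .032 .012 -13.1
```

```text
t 1.88 pos [0.414 0.052 0.109] offset units [-0.47 -0.58  3.23] turn units [-0.02 -0.08 -0.02] toolx [-0.97  0.23  0.01] F [-0.2  -0.28 -1.14] T [-0.012  0.029 -0.006] tool T [0.018 0.025 0.006] w 0.0875 q [ 0.04 -0.41  1.82 -0.    1.74 -1.3 ]
```

Request:
servo_tool(angular=[[0, 0, 0], [0, 0, 0], [0, 0, 0]], offset=[[-0.3, -0.3, 0.5], [0, 0, 0.5], [0, 0, 0]], hand=[1, 1, 1])

```text
time_s: 2.13
tcp_pos: [0.4228, 0.0422, 0.0839]
eef_rot: [-0.358, -3.118, 0.001]
ft_force: [-0.6, 0.8, 0.0]
width: 0.0878
finger_force: 0.0
```

```bash
python3 go.py .423 .032 .012 -13.1
```

```text
t 2.13 pos [0.423 0.042 0.084] offset units [-0.09 -0.33  2.4 ] turn units [-0.01 -0.03 -0.  ] toolx [-0.97  0.23  0.  ] F [-0.58  0.84  0.04] T [ 0.034  0.053 -0.013] tool T [-0.021  0.059  0.013] w 0.0878 q [ 0.02 -0.39  1.85  0.    1.68 -1.32]
```

Request:
servo_tool(angular=[[0, 0, 0], [0, 0, 0], [0, 0, 0], [0, 0, 0], [0, 0, 0], [0, 0, 0], [0, 0, 0], [0, 0, 0], [0, 0, 0], [0, 0, 0], [0, 0, 0]], offset=[[0, -0.3, 0.5], [0, 0, 0.5], [0, 0, 0.5], [0, 0, 0.5], [0, 0, 0.3], [0, 0, 0], [0, 0, 0], [0, 0, 0], [0, 0, 0], [0, 0, 0], [0, 0, 0]], hand=[1, 1, 1, 1, 1, 1, -1, -1, -1, -1, -1])

```text
time_s: 3.05
tcp_pos: [0.4222, 0.0335, 0.0171]
eef_rot: [0.358, 3.12, 0.0]
ft_force: [-0.8, 0.3, 0.6]
width: 0.0578
finger_force: 0.0
```

```bash
python3 go.py .423 .032 .012 -13.1
```

```text
t 3.05 pos [0.422 0.033 0.017] offset units [-0.04 -0.04  0.17] turn units [ 0.    0.01 -0.  ] toolx [-0.97  0.23 -0.  ] F [-0.83  0.32  0.63] T [ 0.004 -0.056  0.018] tool T [-0.017 -0.054 -0.018] w 0.0578 q [-0.   -0.37  1.96  0.    1.55 -1.34]
```

Request:
servo_tool(angular=[[0, 0, 0], [0, 0, 0], [0, 0, 0], [0, 0, 0], [0, 0, 0], [0, 0, 0], [0, 0, 0], [0, 0, 0], [0, 0, 0], [0, 0, 0], [0, 0, 0], [0, 0, 0]], offset=[[0, 0, 0.1], [0, 0, 0], [0, 0, 0], [0, 0, 0], [0, 0, -0.3], [0, 0, -0.7], [0, 0, -0.8], [0, -0.4, -0.8], [0.2, -0.8, -0.8], [0.2, -0.8, -0.4], [0, -0.4, 0], [0, 0, 0]], hand=[-1, -1, -1, -1, -1, -1, -1, -1, -1, -1, -1, -1])

```text
time_s: 4.05
tcp_pos: [0.393, -0.0356, 0.1279]
eef_rot: [-0.363, -3.12, 0.001]
ft_force: [0.6, 0.2, -6.0]
width: 0.0495
finger_force: 30.0
```

```bash
python3 go.py .423 .032 .012 -13.1
```

```text
t 4.05 pos [ 0.393 -0.036  0.128] offset units [-0.46  2.43  3.86] turn units [-0.01 -0.   -0.02] toolx [-0.97  0.23  0.  ] F [ 0.57  0.19 -6.02] T [ 0.018  0.041 -0.019] tool T [-0.008  0.044  0.019] w 0.0495 q [-0.18 -0.48  1.84 -0.    1.78 -1.52]
```

Request:
servo_tool(angular=[[0, 0.5, 0], [0, 1, 0], [0, 1, 0], [0, 0.5, 0], [0, 0, 0], [0, 0, 0], [0, 0, 0], [0, 0, 0], [0, 0, 0], [0, 0, 0], [0, 0, 0], [0, 0, 0]], offset=[[0, 0, 0], [0, 0, 0], [0, 0, 0], [0, 0, 0], [0, 0, 0], [0, 0, 0], [0, 0, 0], [0, 0, 0], [0, 0, 0], [0, 0, 0], [0, 0, 0], [0, 0, 0]], hand=[-1, -1, -1, -1, -1, -1, -1, -1, -1, -1, -1, -1])

```text
time_s: 5.05
tcp_pos: [0.3937, -0.0339, 0.1278]
eef_rot: [-0.318, -2.767, -0.058]
ft_force: [-0.4, -0.2, -5.3]
width: 0.0496
finger_force: 30.0
```

```bash
python3 go.py .423 .032 .012 -13.1
```

```text
t 5.05 pos [ 0.394 -0.034  0.128] offset units [-1.78  2.36  3.46] turn units [ 0.   -2.99 -0.  ] toolx [-0.91  0.21  0.35] F [-0.39 -0.16 -5.34] T [-0.071 -0.437 -0.018] tool T [-0.035 -0.442  0.006] w 0.0496 q [-0.19 -0.1   1.58  0.02  2.03 -1.52]
```

Request:
servo_tool(angular=[[0, -0.5, 0], [0, -1, 0], [0, -1, 0], [0, -0.5, 0], [0, 0, 0], [0, 0, 0], [0, 0, 0], [0, 0, 0]], offset=[[0, 0, 0], [0, 0, 0], [0, 0, 0], [0, 0, 0], [0, 0, 0], [0, 0, 0], [0, 0, 0], [0, 0, 0]], hand=[-1, -1, -1, -1, -1, -1, -1, -1])

```text
time_s: 5.72
tcp_pos: [0.3938, -0.034, 0.1268]
eef_rot: [-0.359, -3.118, -0.0]
ft_force: [-0.1, 0.0, -4.8]
width: 0.0492
finger_force: 30.0
```

```bash
python3 go.py .423 .032 .012 -13.1
```

```text
t 5.72 pos [ 0.394 -0.034  0.127] offset units [-0.46  2.36  3.83] turn units [-0.   -0.02 -0.  ] toolx [-0.97  0.23  0.  ] F [-0.15  0.02 -4.78] T [0.001 0.102 0.072] tool T [ 0.022  0.099 -0.072] w 0.0492 q [-0.17 -0.48  1.84  0.    1.78 -1.51]
```

Request:
servo_tool(angular=[[0, -0.5, 0], [0, -1, 0], [0, -1, 0], [0, -0.5, 0], [0, 0, 0], [0, 0, 0], [0, 0, 0], [0, 0, 0], [0, 0, 0], [0, 0, 0], [0, 0, 0], [0, 0, 0]], offset=[[0, 0, 0], [0, 0, 0], [0, 0, 0], [0, 0, 0], [0, 0, 0], [0, 0, 0], [0, 0, 0], [0, 0, 0], [0, 0, 0], [0, 0, 0], [0, 0, 0], [0, 0, 0]], hand=[-1, -1, -1, -1, -1, -1, -1, -1, -1, -1, -1, -1])

```text
time_s: 6.72
tcp_pos: [0.4072, -0.0342, 0.1295]
eef_rot: [0.32, 2.778, -0.06]
ft_force: [0.2, 0.2, -6.1]
width: 0.0494
finger_force: 30.0
```

```bash
python3 go.py .423 .032 .012 -13.1
```

```text
t 6.72 pos [ 0.407 -0.034  0.129] offset units [1.32 2.28 3.68] turn units [-0.02  2.89 -0.01] toolx [-0.92  0.21 -0.34] F [ 0.18  0.18 -6.09] T [0.068 0.452 0.002] tool T [ 0.034  0.456 -0.016] w 0.0494 q [-0.13 -0.86  2.1  -0.03  1.55 -1.48]
```

Request:
servo_tool(angular=[[0, 0.5, 0], [0, 1, 0], [0, 1, 0], [0, 0.5, 0], [0, 0, 0], [0, 0, 0], [0, 0, 0], [0, 0, 0]], offset=[[0, 0, 0], [0, 0, 0], [0, 0, 0], [0, 0, 0], [0, 0, 0], [0, 0, 0], [0, 0, 0], [0, 0, 0]], hand=[-1, -1, -1, -1, -1, -1, -1, -1])

```text
time_s: 7.38
tcp_pos: [0.4069, -0.034, 0.1298]
eef_rot: [-0.359, -3.111, 0.002]
ft_force: [0.7, -0.5, -5.3]
width: 0.0494
finger_force: 30.0
```

```bash
python3 go.py .423 .032 .012 -13.1
```

```text
t 7.38 pos [ 0.407 -0.034  0.13 ] offset units [-0.06  2.27  3.92] turn units [-0.02 -0.08 -0.01] toolx [-0.97  0.23  0.01] F [ 0.71 -0.47 -5.32] T [-0.031 -0.049  0.02 ] tool T [ 0.019 -0.054 -0.02 ] w 0.0494 q [-0.16 -0.43  1.8  -0.    1.78 -1.51]
```

```bash
cat > avg.py <<'E'
from h import *
from scipy.spatial.transform import Rotation as R
a=[]
for i in range(8):
    manip.get_image("wrist");s=manip.read_state();M=R.from_rotvec(s['eef_rot']).as_matrix()
    a.append(np.r_[M.T@s['torque'],s['ft_force']])
print(s['time_s'],s['tcp_pos'],np.round(np.mean(a,0),3),"sd",np.round(np.std(a,0)/8**.5,3))
E
python3 avg.py
```

```text
7.7833 [ 0.40704782 -0.03409285  0.12948102] [-2.100e-02 -7.600e-02 -1.100e-02 -2.000e-03  5.700e-02 -5.502e+00] sd [0.011 0.012 0.013 0.218 0.201 0.174]
```

Request:
servo_tool(angular=[[0, 0.5, 0], [0, 1, 0], [0, 1, 0], [0, 0.5, 0], [0, 0, 0], [0, 0, 0], [0, 0, 0], [0, 0, 0], [0, 0, 0], [0, 0, 0], [0, 0, 0], [0, 0, 0]], offset=[[-0.5, 0, 0], [0, 0, 0], [0, 0, 0], [0, 0, 0], [0, 0, 0], [0, 0, 0], [0, 0, 0], [0, 0, 0], [0, 0, 0], [0, 0, 0], [0, 0, 0], [0, 0, 0]], hand=[-1, -1, -1, -1, -1, -1, -1, -1, -1, -1, -1, -1])

```text
time_s: 8.78
tcp_pos: [0.4216, -0.0375, 0.1295]
eef_rot: [-0.318, -2.753, -0.056]
ft_force: [0.1, 0.6, -5.2]
width: 0.0495
finger_force: 30.0
```

Request:
servo_tool(angular=[[0, -0.5, 0], [0, -1, 0], [0, -1, 0], [0, -0.5, 0], [0, 0, 0], [0, 0, 0], [0, 0, 0], [0, 0, 0]], offset=[[0, 0, 0], [0, 0, 0], [0, 0, 0], [0, 0, 0], [0, 0, 0], [0, 0, 0], [0, 0, 0], [0, 0, 0]], hand=[-1, -1, -1, -1, -1, -1, -1, -1])

```text
time_s: 9.45
tcp_pos: [0.4218, -0.0376, 0.1286]
eef_rot: [-0.359, -3.105, 0.001]
ft_force: [-0.1, -0.3, -5.2]
width: 0.0496
finger_force: 30.0
```

```bash
python3 avg.py;python3 go.py .423 .032 .012 -13.1
```

```text
9.85 [ 0.42179346 -0.03756581  0.12888299] [ 0.009  0.076 -0.007 -0.025  0.047 -5.09 ] sd [0.012 0.008 0.008 0.114 0.088 0.145]
t 9.85 pos [ 0.422 -0.038  0.129] offset units [0.44 2.28 3.9 ] turn units [-0.02 -0.11 -0.01] toolx [-0.97  0.23  0.01] F [ 0.43 -0.24 -4.95] T [-0.032  0.091 -0.009] tool T [0.052 0.081 0.009] w 0.0496 q [-0.17 -0.38  1.77 -0.    1.77 -1.51]
```

Request:
servo_tool(angular=[[0, -0.5, 0], [0, -1, 0], [0, -1, 0], [0, -0.5, 0], [0, 0, 0], [0, 0, 0], [0, 0, 0], [0, 0, 0], [0, 0, 0], [0, 0, 0], [0, 0, 0], [0, 0, 0]], offset=[[0, 0, 0], [0, 0, 0], [0, 0, 0], [0, 0, 0], [0, 0, 0], [0, 0, 0], [0, 0, 0], [0, 0, 0], [0, 0, 0], [0, 0, 0], [0, 0, 0], [0, 0, 0]], hand=[-1, -1, -1, -1, -1, -1, -1, -1, -1, -1, -1, -1])

```text
time_s: 10.85
tcp_pos: [0.4218, -0.0376, 0.1289]
eef_rot: [0.32, 2.779, -0.06]
ft_force: [-0.0, -0.6, -5.5]
width: 0.0491
finger_force: 30.0
```

Request:
servo_tool(angular=[[0, 0.5, 0], [0, 1, 0], [0, 1, 0], [0, 0.4, 0], [0, 0, 0], [0, 0, 0], [0, 0, 0], [0, 0, 0]], offset=[[0, 0, 0], [0, 0, 0], [0, 0, 0], [0, 0, 0], [0, 0, 0], [0, 0, 0], [0, 0, 0], [0, 0, 0]], hand=[-1, -1, -1, -1, -1, -1, -1, -1])

```text
time_s: 11.52
tcp_pos: [0.4215, -0.0374, 0.1296]
eef_rot: [0.36, 3.12, -0.004]
ft_force: [-0.5, 0.3, -5.3]
width: 0.0491
finger_force: 30.0
```

```bash
python3 avg.py;python3 go.py .63 -.195 .19 -13.1; python3 - <<'E'
from h import *
z=np.load("top.npz");P=pts("top",z['d'],np.ones((480,640),bool),manip.get_calibration("top"))
for x in np.arange(.45,.85,.05):
    Q=P[(abs(P[:,0]-x)<.025)&(P[:,2]>.05)&(P[:,2]<.6)]
    L=Q[(Q[:,1]>-.15)&(Q[:,1]<.4)];r=Q[(Q[:,1]<-.3)]
    print(round(x,2),len(L) and (L[:,1].min().round(3),L[:,2].max().round(3)),len(r) and (r[:,1].max().round(3),r[:,2].max().round(3)))
E
```

```text
11.9167 [ 0.42164204 -0.03749275  0.12927668] [-0.    -0.046 -0.009  0.094 -0.042 -5.201] sd [0.006 0.011 0.008 0.141 0.179 0.183]
t 11.92 pos [ 0.422 -0.037  0.129] offset units [-7.96 -3.54 -2.02] turn units [-0.02 -0.   -0.01] toolx [-0.97  0.23  0.  ] F [ 0.53  0.33 -5.44] T [-0.009 -0.017  0.001] tool T [ 0.005 -0.018 -0.001] w 0.0496 q [-0.17 -0.4   1.78 -0.    1.76 -1.51]
0.45 (np.float64(-0.003), np.float64(0.054)) (np.float64(-0.353), np.float64(0.057))
0.5 (np.float64(-0.001), np.float64(0.303)) (np.float64(-0.363), np.float64(0.156))
0.55 (np.float64(0.088), np.float64(0.305)) (np.float64(-0.487), np.float64(0.158))
0.6 (np.float64(0.006), np.float64(0.335)) (np.float64(-0.422), np.float64(0.166))
0.65 (np.float64(-0.035), np.float64(0.339)) (np.float64(-0.4), np.float64(0.178))
0.7 (np.float64(-0.066), np.float64(0.335)) (np.float64(-0.413), np.float64(0.178))
0.75 (np.float64(-0.074), np.float64(0.304)) (np.float64(-0.461), np.float64(0.166))
0.8 (np.float64(-0.035), np.float64(0.298)) (np.float64(-0.3), np.float64(0.156))
```

A rattles: the moment about its own y flips by about 0.14 N m with each tilt, and at 0.53 kg it is also too heavy to be empty. Next I present it over the notebook.

Request:
servo_tool(angular=[[0, 0, 0], [0, 0, 0], [0, 0, 0], [0, 0, 0], [0, 0, 0], [0, 0, 0], [0, 0, 0], [0, 0, 0], [0, 0, 0], [0, 0, 0], [0, 0, 0], [0, 0, 0]], offset=[[0, -0.4, -0.3], [0, -0.8, -0.5], [0, -0.8, -0.5], [-0.3, -0.8, -0.5], [-0.7, -0.6, -0.2], [-1, -0.2, 0], [-1, 0, 0], [-1, 0, 0], [-1, 0, 0], [-1, 0, 0], [-1, 0, 0], [-0.6, 0, 0]], hand=[-1, -1, -1, -1, -1, -1, -1, -1, -1, -1, -1, -1])

```text
time_s: 12.92
tcp_pos: [0.6214, -0.1949, 0.1874]
eef_rot: [-0.36, -3.119, 0.003]
ft_force: [-0.2, 0.1, -5.8]
width: 0.0495
finger_force: 30.0
```

```bash
python3 go.py .63 -.195 .19 -13.1
```

```text
t 12.92 pos [ 0.621 -0.195  0.187] offset units [-0.28  0.06 -0.09] turn units [-0.02 -0.02 -0.01] toolx [-0.97  0.23  0.  ] F [-0.2   0.09 -5.84] T [ 0.006 -0.092 -0.005] tool T [-0.026 -0.088  0.005] w 0.0495 q [-0.35  0.23  1.08 -0.    1.83 -1.7 ]
```

Request:
servo_tool(angular=[[0, 0, 0], [0, 0, 0], [0, 0, 0], [0, 0, 0], [0, 0, 0], [0, 0, 0]], offset=[[-0.2, 0.2, 0], [-0.2, 0.1, 0], [0, 0, 0], [0, 0, 0], [0, 0, 0], [0, 0, 0]], hand=[-1, -1, -1, -1, -1, -1])

```text
time_s: 13.42
tcp_pos: [0.6323, -0.1884, 0.1899]
eef_rot: [-0.36, -3.12, 0.004]
ft_force: [-0.2, 0.4, -6.0]
width: 0.0494
finger_force: 30.0
```

```bash
python3 go.py .63 -.195 .19 -13.1; python3 - <<'E'
from h import *
im,_=manip.get_image("scene");cv2.imwrite("pics/end.png",im[:,:,::-1])
E
```

```text
t 13.42 pos [ 0.632 -0.188  0.19 ] offset units [ 0.03 -0.23 -0.  ] turn units [-0.02 -0.   -0.01] toolx [-0.97  0.23  0.  ] F [-0.16  0.43 -5.95] T [-0.006 -0.006 -0.016] tool T [ 0.005 -0.007  0.016] w 0.0494 q [-0.34  0.26  1.05 -0.    1.84 -1.68]
```

View pics/end.png

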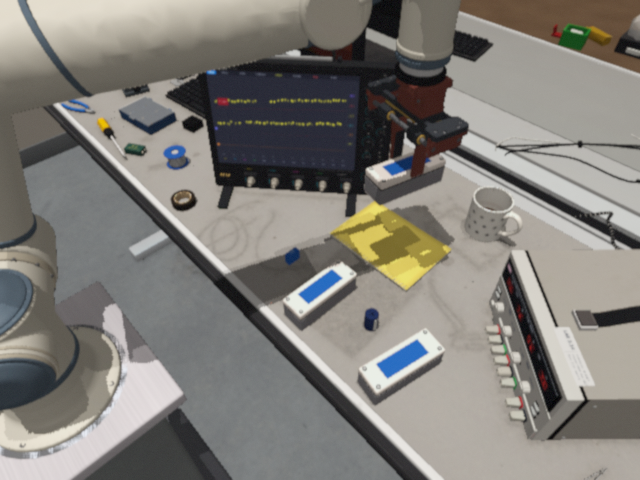

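The scene view shows case A held level at (405,175), above the notebook at (390,243). The other two cases at (320,293) and (400,360), and the small things, are undisturbed. I'm handing in.

```bash
python3 -c "
from cell import manip;print(manip.hand_in())"
```

```text
the job is handed in; nothing more can be done
None
```

The first enclosure I lifted (the leftmost, at about x 0.42, y 0.03) was the rattling one, so I handed in with it held level about 20 cm above the notebook; I never touched the other two or the small things, and the hand-in gave no verdict.

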